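# Put the bench containers away in their docks

## Task

Pick out the four closed containers on the pale work board and stand each one upright inside the wooden dock made for it: the small pot in the smallest round dock, the tall jar in the middle-sized round dock, the wide pot in the largest round dock, and the little oblong carton in the oblong dock, lying the same way as the dock. Leave the eye loupe and the watch head where they lie.

Things in the scene. Friction and masses are not known exactly. Their poses are not given: they have to be found in the camera images.
- small_pot: (Mind the two thin tall frame posts at the bench's front corners, x 0.39, y 0.55 and -0.29: come in between them, arm drawn in.) Smallest container: low round grey metal screw-lid pot, 24 mm across, 16 mm high, lid up; lifted by its sides. Loose, on the pale work board, whose top is 40 mm above the bench (z = 0.04). Origin: centre of its underside; z up.
- dark_jar: Tall round dark-brown jar with a black screw lid, 36 mm across, 45 mm high, standing; lifted by its sides. Loose, on the pale work board, whose top is 40 mm above the bench (z = 0.04). Origin: centre of its underside; z up.
- wide_pot: Widest container: low round yellow screw-lid pot, 47 mm across, 22 mm high, lid up; its lid is the widest part, the foot is narrower; lifted by its sides. Loose, on the pale work board, whose top is 40 mm above the bench (z = 0.04). Origin: centre of its underside; z up.
- carton: Small closed oblong carton, blue and white, 34 mm (its x) by 52 mm (its y), 22 mm high; gripped across the 34 mm. Loose, on the pale work board, whose top is 40 mm above the bench (z = 0.04). Origin: centre of its underside; z up, x across its width, y along its length.
- dock_small: Fixed low dock of plain brown wood, all four docks alike but for shape and size: round, the smallest, 44 mm across inside, 56 mm outside; the floor of the dock 4 mm and its rim top 7 mm above the board, wall 6 mm. Origin: centre of its underside, on the board; z up.
- dock_middle: Fixed low dock of plain brown wood, all four docks alike but for shape and size: round, the middle one, 56 mm across inside, 68 mm outside; the floor of the dock 4 mm and its rim top 7 mm above the board, wall 6 mm. Origin: centre of its underside, on the board; z up.
- dock_large: Fixed low dock of plain brown wood, all four docks alike but for shape and size: round, the largest, 67 mm across inside, 79 mm outside; the floor of the dock 4 mm and its rim top 7 mm above the board, wall 6 mm. Origin: centre of its underside, on the board; z up.
- dock_oblong: Fixed low dock of plain brown wood, all four docks alike but for shape and size: oblong, 54 mm (its x) by 72 mm (its y) inside, 66 by 84 mm outside; the floor of the dock 4 mm and its rim top 7 mm above the board, wall 6 mm. Origin: centre of its underside, on the board; z up, y along its length.
- eye_loupe: Bystander, not to be moved: watchmaker's black eye loupe, a cone without a lid, 33 mm across its foot, 28 mm high. Loose, on the pale work board, whose top is 40 mm above the bench (z = 0.04). Origin: centre of its underside; z up.
- watch_head: Bystander, not to be moved: round gilt watch head without a strap, 40 mm (its x) by 33 mm (its y), 11 mm high. Loose, on the pale work board, whose top is 40 mm above the bench (z = 0.04). Origin: centre of its underside; z up.

How it is judged:
At the end, for the whole second after the job is handed in: Each container stands released, at rest and upright (0.1 rad) on the floor of its own dock: round ones within 11 mm of the dock's centre, the carton within 15 mm and 0.35 rad of the dock's direction. Loupe and watch head within 20 mm of their starts (horizontal distance between small_pot and dock_small below 0.011 m and z of small_pot in the frame of dock_small between 0.001 and 0.0065 m and angle between each of small_pot, dark_jar, wide_pot, carton's own z axis and vertical below 0.1 rad and linear speed of each of small_pot, dark_jar, wide_pot, carton below 0.02 m/s and contact force between each of small_pot, dark_jar, wide_pot, carton and the fingers below 0.05 N and horizontal distance between dark_jar and dock_middle below 0.011 m and z of dark_jar in the frame of dock_middle between 0.001 and 0.0065 m and horizontal distance between wide_pot and dock_large below 0.011 m and z of wide_pot in the frame of dock_large between 0.001 and 0.0065 m and horizontal distance between carton and dock_oblong below 0.015 m and z of carton in the frame of dock_oblong between 0.001 and 0.0065 m and angle between the y axis of carton and the y axis of dock_oblong, either way round below 0.35 rad and distance of each of eye_loupe, watch_head from where it was at the start of the episode below 0.02 m); the robot touches nothing.
It also fails if it takes over 99 s, if anything falls off the work surface, if the arm or the gripper's body presses on something with over 40 N, if the wrist force passes 120 N, or if a joint passes its speed limit or range.

## Robot

A 6-joint arm with a two-finger parallel gripper is mounted at the origin on a cart in front of the work surface, level with it; the furniture and walls round the work are solid. World frame = base frame: x ahead of the robot, y to its left, z up, the work surface at z = 0. Lengths are in m, angles in rad, forces in N, time in s.
With the tool pointing down it reaches from about 0.4 to 0.825 m from the base axis. Payload 7 kg.
Tool frame: the origin (TCP) lies on the centre line of the jaws, within the pads' length; the fingertips stand 22 mm ahead of it and the grasp point (between the pads) lies 3 mm ahead of it; z points along the fingers, y is the line along which they close (so a half turn about z gives the same grasp; the last joint's range is limited). The gripper opens to 85 mm and grips with 20 to 120 N. Pads are 22 mm wide; open, the fingers measure 114 mm over their backs; the gripper's body (76 mm by 85 mm) begins 54 mm behind the grasp point. The pads swing forward as they close: fully open they stand 13 mm farther back than shut.
Start: joints at [1.534, 0.359, 0.012, 0, -1.224, -0.288], TCP at [0.215, 0.64, 0.253] pointing down, gripper open.
Joint ranges: [-3.07, 3.07], [-1.43, 2.12], [-1.02, 1.25], [-3.03, 1.67], [-3.05, -0], [-3.03, 3.03]. Speed limits (rad/s): [2.39, 2.39, 3.01, 3.14, 3.14, 3.14].

## Interface

Orientations are given as a 3x3 rotation matrix whose columns are the frame's x, y, z axes.
In Python, from workcell import robot gives the robot as it stands.
- The arm moves only by the tool jog_arm, never from a script. Its argument "plan" is text: rows parted by semicolons, each of 5 numbers parted by spaces: the shift along the tool's x, y, z in cm, then the turn about the tool's z in degrees, then the finger opening in cm, from 0 to 8.54. In form: x y z turn hand; .... A call has exactly 8 rows; each row is the pose to reach, as a shift and turn from the pose commanded when the call began, along the tool's axes at that moment; what a row does not reach only later rows make up. A row lasts 1/8 s, in which the tool goes at most 62.5 mm and 10.7 degrees, less where a joint would pass 70% of its speed; a pose out of reach is approached as far as the arm can. A call with a gripper value outside its range is refused whole. The fingers move at their own pace and stop on an object; the grip force is fixed at half the most. Time passes only in rows, so rows that repeat a pose let the fingers close, or fill a call up. It gives the time, the measured TCP pose, the force, the opening and the grip force at its end, in the units of the state.
- robot.observe(): the state, without advancing time (a new reading comes with each control period).
- robot.get_image(name): name is "scene" or "top"; returns a dict with "image" (480x640x3 uint8, red, green, blue), "fx", "fy", "cx", "cy" (pixels), "dist" ([k1, k2, p1, p2, k3] as OpenCV has them; the pictures are not rectified), "view" (4x4, takes a point from world to camera coordinates). Camera axes: x right, y up, looking along -z (the intrinsics and any distortion apply to the point x, -y, -z); pixel columns grow to the right and rows downward; lengths in m; the calibration is good to about 2 mm. A picture is of the moment at which its call begins. There is no depth.
- robot.sign_off(): hands the job in; it is judged then, once.
The state is a dict: "t": time; "joints": joint angles; "qvel": joint speeds; "tau": joint torques, N m; "position": TCP position; "ee_rot": TCP orientation; "wrist_force": force on the tool from outside, world axes, zero at the start; "torque": the same for the moment, N m; "width": finger opening in m; "grip_force": force on a finger pad.
Only numpy, scipy, OpenCV 4.12 (cv2) and the standard library are available. Lean on these libraries where they do the work, as an engineer would, in place of code of your own. Each camera call takes 0.05 s, during which the arm holds its last target. There are 200 camera calls.

## Working session

There is one attempt and no reset: what is moved stays moved. The work goes in short steps, Python scripts to look and compute and a tool call to move; the robot and the scene stay as the last step left them, time stands still between calls to the robot, and variables do not carry over. Pictures are saved under pics/ and viewed, at most 14 in all, crops included, and the job is handed in when it is done.

Besides the shell and the picture viewer there is one more tool, called after "Request:" in YAML: its name, and indented under it one key for each argument. jog_arm: Moves the arm, as the interface text tells. Its arguments: {"type":"object","properties":{"plan":{"type":"string"}},"required":["plan"]}

```bash
mkdir -p pics; ls; cat > h.py <<'E'
import numpy as np, cv2
from workcell import robot
def snap(n,f=None):
    d=robot.get_image(n)
    if f: cv2.imwrite('pics/'+f,d['image'][:,:,::-1])
    np.savez('cam_'+n+'.npz',**{k:np.array(v) for k,v in d.items()})
    return d
def cam(n): return dict(np.load('cam_'+n+'.npz'))
def K(d): return np.array([[d['fx'],0,d['cx']],[0,d['fy'],d['cy']],[0,0,1]],float)
def ray(d,u,v,z):
    p=cv2.undistortPoints(np.array([[[u,v]]],float),K(d),np.array(d['dist'],float)).ravel()
    V=np.array(d['view']);R=V[:3,:3];c=-R.T@V[:3,3]
    r=R.T@np.array([p[0],-p[1],-1]); return c+r*(z-c[2])/r[2]
def proj(d,P):
    V=np.array(d['view']);q=(V[:3,:3]@np.atleast_2d(P).T).T+V[:3,3]
    q=q*[1,-1,-1]
    return cv2.projectPoints(q,np.zeros(3),np.zeros(3),K(d),np.array(d['dist'],float))[0].reshape(-1,2)
E
python3 - <<'E'
from h import *
for n in('scene','top'):
    d=snap(n,n+'0.png'); V=np.array(d['view']); print(n,d['fx'],d['dist'],-V[:3,:3].T@V[:3,3],V[:3,:3].round(2).tolist())
s=robot.observe();print(s['t'],s['position'],s['ee_rot'],s['width'])
E
```

```text
pics
scene 569.9062249763822 [-0.03302034  0.          0.          0.          0.        ] [ 0.08262252 -0.37465593  0.62922694] [[0.7, -0.71, -0.01], [0.44, 0.42, 0.79], [-0.56, -0.56, 0.61]]
top 608.4170970078221 [-0.11804549  0.          0.          0.          0.        ] [0.25277789 0.15663796 1.05198468] [[-0.19, -0.98, -0.01], [0.94, -0.18, 0.3], [-0.29, 0.05, 0.95]]
0.1 [0.21531136 0.63932698 0.25246552] [[ 9.47692330e-01 -3.19185128e-01 -3.18745573e-04]
 [-3.19185244e-01 -9.47691203e-01 -1.47117007e-03]
 [ 1.67503233e-04  1.49595548e-03 -9.99998867e-01]] 0.08561141508753961
```

View pics/scene0.png

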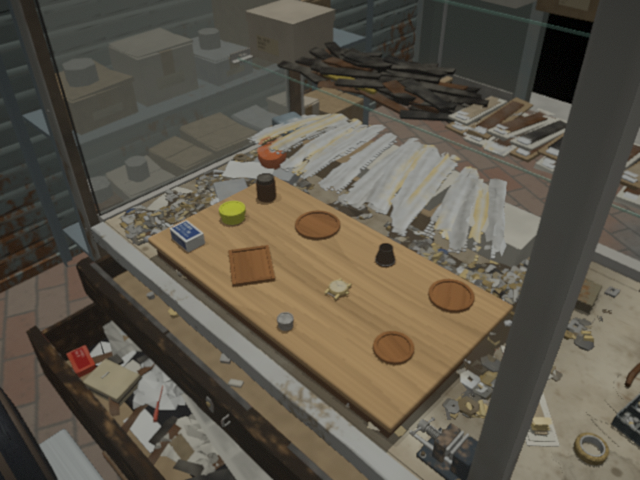

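View pics/top0.png

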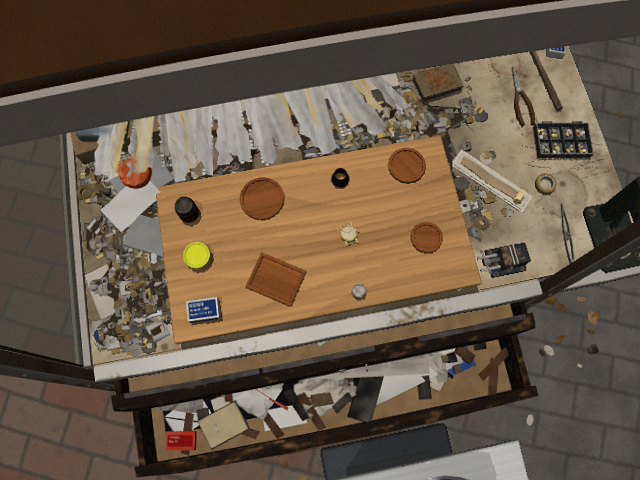

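The scene view shows all parts. In the top view: jar (187,210), wide pot (197,256), carton (203,310), small pot (359,291); docks large (262,199), middle (407,166), small (426,237), oblong (277,279); loupe (340,178), watch (348,234). I'll enlarge the board to read the positions more closely.

```bash
python3 - <<'E'
from h import *
im=cam('top')['image'][:,:,::-1]
a=im[180:330,155:315]; b=im[140:305,325:455]
cv2.imwrite('pics/a.png',cv2.resize(a,None,fx=4,fy=4,interpolation=cv2.INTER_CUBIC)) 
cv2.imwrite('pics/b.png',cv2.resize(b,None,fx=3.6,fy=3.6,interpolation=cv2.INTER_CUBIC))
d=cam('top')
for n,u,v,z in [('jar',187,204,.085),('wide',197,256,.062),('carton',203,306,.062),('small',359,291,.056),('dL',262,199,.047),('dM',407,166,.047),('dS',426,237,.047),('dO',277,279,.047),('loupe',340,178,.06),('watch',348,234,.05)]: print(n,ray(d,u,v,z).round(3))
E
```

```text
jar [0.636 0.315 0.085]
wide [0.549 0.313 0.062]
carton [0.462 0.315 0.062]
small [0.439 0.057 0.056]
dL [0.634 0.189 0.047]
dM [ 0.647 -0.077  0.047]
dS [ 0.511 -0.078  0.047]
dO [0.488 0.187 0.047]
loupe [0.642 0.048 0.06 ]
watch [0.542 0.054 0.05 ]
```

View pics/a.png

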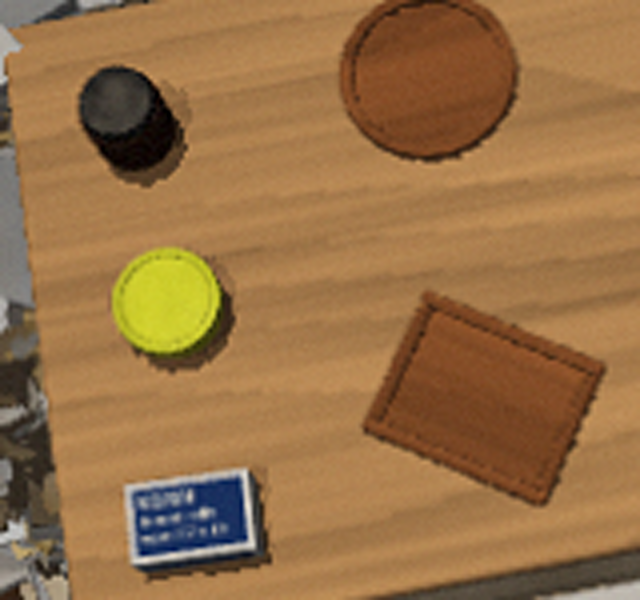

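View pics/b.png

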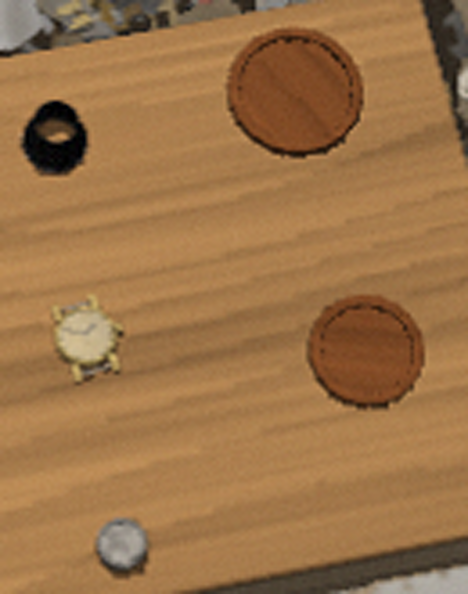

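Crop a (×4): jar lid (116,102), wide lid (167,300), carton top corners (126,486),(247,469),(256,550),(135,566), oblong dock corners (429,291),(606,366),(545,503),(365,430), large dock (429,77). Crop b (×3.6): middle dock (296,91), small dock (366,350), small pot lid (122,543), watch (87,337), loupe (55,138).

```bash
cat > meas.py <<'E'
from h import *
d=cam('top')
A=lambda x,y,z:ray(d,155+(x+.5)/4-.5,180+(y+.5)/4-.5,z)[:2]
B=lambda x,y,z:ray(d,325+(x+.5)/3.6-.5,140+(y+.5)/3.6-.5,z)[:2]
print('jar',A(116,102,.085),'w',np.linalg.norm(A(79,102,.085)-A(152,102,.085)))
print('wide',A(167,300,.062),np.linalg.norm(A(113,300,.062)-A(220,300,.062)))
def box(n,c,z):
    P=np.array([A(*q,z) for q in c]);e=P[1]-P[0]+P[2]-P[3];f=P[3]-P[0]+P[2]-P[1]
    print(n,P.mean(0),np.linalg.norm(e)/2,np.linalg.norm(f)/2,'angdeg',np.degrees(np.arctan2(e[1],e[0]))%180,np.degrees(np.arctan2(f[1],f[0]))%180)
box('carton',[(126,486),(247,469),(256,550),(135,566)],.062)
box('dO',[(429,291),(606,366),(545,503),(365,430)],.047)
print('dL',A(429,77,.046),np.linalg.norm(A(340,77,.046)-A(518,77,.046)))
print('dM',B(296,91,.046),np.linalg.norm(B(228,91,.046)-B(363,91,.046)))
print('dS',B(366,350,.046),np.linalg.norm(B(308,350,.046)-B(424,350,.046)))
print('small',B(122,543,.056),np.linalg.norm(B(97,543,.056)-B(147,543,.056)))
print('watch',B(87,337,.05))
E
python3 meas.py
```

```text
jar [0.63514181 0.32045374] w 0.03141804332606685
wide [0.5516127  0.31407662] 0.045785805229685846
carton [0.45757452 0.31690885] 0.050547392695538575 0.03396213333890487 angdeg 87.13662093110027 178.25648620277767
dO [0.48823753 0.18882305] 0.0826157626711517 0.06482159567096157 angdeg 56.23458160114019 146.03365234614554
dL [0.63514955 0.18897201] 0.0786553431535168
dM [ 0.6491806  -0.07707664] 0.06763743749018251
dS [ 0.51154844 -0.07859315] 0.05608237104474252
small [0.44029596 0.05725517] 0.02313113891852133
watch [0.54259324 0.05213944]
```

```bash
cat > go.py <<'E'
import sys
from h import *
# usage: go.py x y z [psi_deg]  -> shift in tool axes, cm, and turn
s=robot.observe();R=s['ee_rot'];p=np.array(s['position'])
psi=np.degrees(np.arctan2(R[1][0],R[0][0]))
print('t %.2f pos %s psi %.1f w %.4f grip %.1f F %s j6 %.2f'%(s['t'],p.round(4),psi,s['width'],s['grip_force'],np.round(s['wrist_force'],1),s['joints'][5]))
for a in sys.argv[1:]:
    v=[float(q) for q in a.split(',')]
    print(a,'->',(np.array(R).T@(np.array(v[:3])-p)*100).round(2),'turn',round(psi-v[3],1) if len(v)>3 else 0)
E
```

Request:
jog_arm:
  plan: "0.4 5.5 0 0 8; 0.8 11 0 0 8; 1.1 16.5 0 0 8; 1.5 21.7 0 0 8; 6.8 23.3 0 0 8; 12 25 0 0 8; 17.4 26.6 0 0 8; 22.7 28.2 0 0 8"

```text
t: 1.1
position: [0.3416, 0.2987, 0.2535]
ee_rot: [[0.948, -0.318, 0.0], [-0.318, -0.948, 0.001], [-0.0, -0.001, -1.0]]
wrist_force: [1.0, 1.4, 0.5]
width: 0.0799
grip_force: 0.0
```

```bash
python3 go.py .5516,.314,.15 .5516,.314,.071 .635,.3205,.15
```

```text
t 1.10 pos [0.3416 0.2987 0.2535] psi -18.6 w 0.0799 grip 0.0 F [1.  1.4 0.5] j6 0.09
.5516,.314,.15 -> [19.42 -8.13 10.35] turn 0
.5516,.314,.071 -> [19.42 -8.13 18.25] turn 0
.635,.3205,.15 -> [ 27.12 -11.4   10.35] turn 0
```

Request:
jog_arm:
  plan: "4.8 -2 2 0 7.5; 9.7 -4 4 0 7.5; 14.5 -6 6 0 7.5; 19.4 -8.1 9 0 7.5; 19.4 -8.1 12 0 7.5; 19.4 -8.1 13.5 0 7.5; 19.4 -8.1 13.5 0 7.5; 19.4 -8.1 13.5 0 7.5"

```text
t: 2.1
position: [0.5504, 0.3156, 0.12]
ee_rot: [[0.948, -0.318, 0.002], [-0.318, -0.948, 0.001], [0.001, -0.002, -1.0]]
wrist_force: [-0.5, -0.4, 0.6]
width: 0.0748
grip_force: 0.0
```

```bash
python3 - <<'E'
from h import *
d=snap('scene'); im=d['image'][:,:,::-1]
cv2.imwrite('pics/c.png',cv2.resize(im[80:300,130:330],None,fx=2.7,fy=2.7,interpolation=cv2.INTER_CUBIC))
s=robot.observe();p=np.array(s['position']);
print(proj(d,[p-[0,0,.022],[.5516,.314,.062],p])*1)
E
python3 go.py .5516,.314,.071
```

```text
[[227.45201317 189.97806527]
 [230.83619783 207.49597561]
 [226.01431359 179.01223478]]
t 2.15 pos [0.5505 0.3157 0.1202] psi -18.6 w 0.0752 grip 0.0 F [ 0.4 -1.   0.8] j6 0.42
.5516,.314,.071 -> [0.15 0.13 4.92] turn 0
```

View pics/c.png

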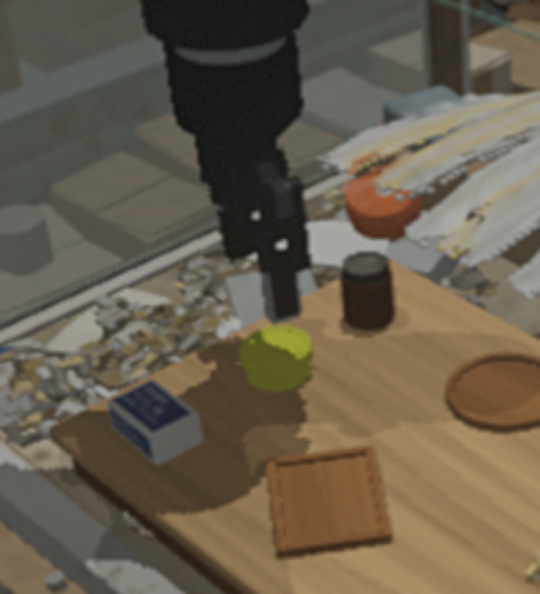

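The crop shows the gripper straight over the wide pot, whose lid is at (276,345), i.e. image (232,208) against a predicted (231,207.5). That is within 2 mm, so I'll go down and grip.

Request:
jog_arm:
  plan: "0.1 0.1 2.5 0 7.5; 0.1 0.1 4.5 0 7.5; 0.1 0.1 5.3 0 7.5; 0.1 0.1 5.3 0 7; 0.1 0.1 5.3 0 4; 0.1 0.1 5.3 0 4; 0.1 0.1 5.3 0 4; 0.1 0.1 5.3 0 4"

```text
t: 3.15
position: [0.5515, 0.3142, 0.0671]
ee_rot: [[0.948, -0.319, 0.002], [-0.319, -0.948, 0.001], [0.001, -0.002, -1.0]]
wrist_force: [-2.1, 0.2, 6.7]
width: 0.0432
grip_force: 60.5
```

```bash
python3 go.py .5516,.314,.12 .635,.189,.12 .635,.189,.073
```

```text
t 3.15 pos [0.5515 0.3142 0.0671] psi -18.6 w 0.0432 grip 60.5 F [-2.1  0.2  6.7] j6 0.42
.5516,.314,.12 -> [ 0.02  0.   -5.29] turn 0
.635,.189,.12 -> [11.91  9.2  -5.3 ] turn 0
.635,.189,.073 -> [11.9  9.2 -0.6] turn 0
```

Request:
jog_arm:
  plan: "0 0 -2.5 0 4; 0 0 -5 0 4; 3 2.3 -6 0 4; 6 4.6 -6 0 4; 9 6.9 -6 0 4; 11.9 9.2 -5 0 4; 11.9 9.2 -4 0 4; 11.9 9.2 -4 0 4"

```text
t: 4.15
position: [0.6338, 0.1882, 0.1047]
ee_rot: [[0.947, -0.32, -0.001], [-0.32, -0.947, -0.0], [-0.001, 0.001, -1.0]]
wrist_force: [0.2, 0.5, -0.4]
width: 0.0438
grip_force: 61.2
```

```bash
python3 - <<'E'
from h import *
d=snap('scene'); im=d['image'][:,:,::-1]
cv2.imwrite('pics/d.png',cv2.resize(im[130:270,220:380],None,fx=4,fy=4,interpolation=cv2.INTER_CUBIC))
E
python3 go.py .635,.189,.072
```

```text
t 4.20 pos [0.634  0.1887 0.1054] psi -18.6 w 0.0434 grip 61.2 F [ 0.2  0.6 -0.4] j6 0.66
.635,.189,.072 -> [ 0.08 -0.06  3.34] turn 0
```

View pics/d.png

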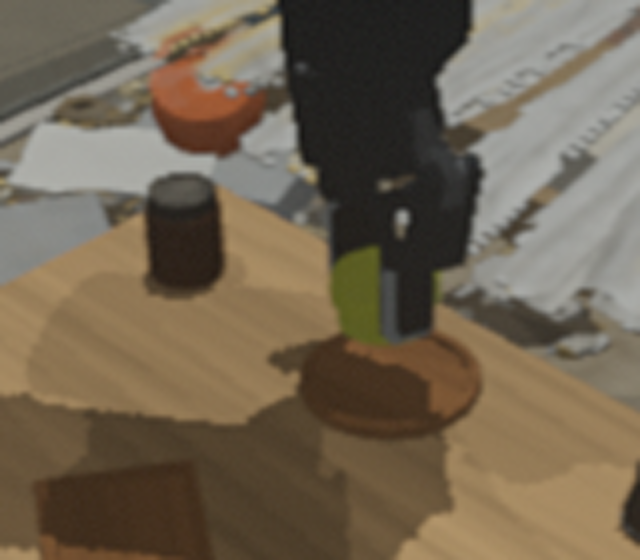

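```bash
python3 - <<'E'
from h import *
d=cam('scene'); im=d['image'].astype(np.uint8)
c=im[180:225,295:340].astype(int); m=(c[:,:,0]>1.8*c[:,:,2]+10)&(c[:,:,1]>1.8*c[:,:,2]+10)&(abs(c[:,:,0]-c[:,:,1])<30)
ys,xs=np.nonzero(m);print('yellow',xs.min()+295,xs.max()+295,ys.min()+180,ys.max()+180)
t=np.linspace(0,6.283,60);C=np.array([.634,.1887,0])
for z,r in((.0783,.0215),(.1003,.0235)):
    q=proj(d,C+np.c_[r*np.cos(t),r*np.sin(t),0*t+z]);print(q.min(0),q.max(0))
b=cv2.convertScaleAbs(im[180:230,290:345,::-1],alpha=2.2)
cv2.imwrite('pics/e.png',cv2.resize(b,None,fx=10,fy=10,interpolation=cv2.INTER_CUBIC))
E
```

```text
yellow 303 316 192 216
[302.03668973 201.36657443] [327.52698292 215.99850078]
[300.42463354 189.95594247] [328.68046637 205.74720888]
```

View pics/e.png

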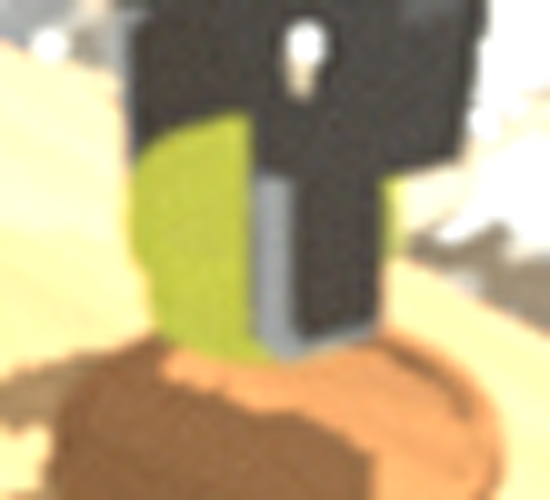

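The enhanced crop shows the pot's yellow from (303,192) to (316,216), matching an upright pot in the pads, narrower at the foot. I'll lower it and release.

Request:
jog_arm:
  plan: "0.1 -0.1 1.5 0 4; 0.1 -0.1 2.6 0 4; 0.1 -0.1 3.2 0 4; 0.1 -0.1 3.4 0 4; 0.1 -0.1 3.4 0 4; 0.1 -0.1 3.4 0 6.2; 0.1 -0.1 3.4 0 6.2; 0.1 -0.1 3.4 0 6.2"

```text
t: 5.2
position: [0.6357, 0.189, 0.0714]
ee_rot: [[0.948, -0.319, 0.0], [-0.319, -0.948, 0.0], [0.0, -0.0, -1.0]]
wrist_force: [0.2, 1.4, 0.0]
width: 0.0621
grip_force: 0.0
```

```bash
python3 go.py .635,.189,.16 .635,.3205,.16
```

```text
t 5.20 pos [0.6357 0.189  0.0714] psi -18.6 w 0.0621 grip 0.0 F [0.2 1.4 0. ] j6 0.66
.635,.189,.16 -> [-0.06  0.02 -8.86] turn 0
.635,.3205,.16 -> [ -4.26 -12.44  -8.86] turn 0
```

Request:
jog_arm:
  plan: "0 0 -3 0 6.2; 0 0 -7 0 7; -0.3 -1 -9 0 7; -1.7 -5 -9 0 7; -3 -9 -9 0 7; -4.3 -12.4 -9 0 7; -4.3 -12.4 -8 0 7; -4.3 -12.4 -8 0 7"

```text
t: 6.2
position: [0.6336, 0.3196, 0.1499]
ee_rot: [[0.948, -0.319, -0.002], [-0.319, -0.948, -0.001], [-0.001, 0.002, -1.0]]
wrist_force: [0.2, 0.3, -0.1]
width: 0.0702
grip_force: 0.0
```

```bash
python3 - <<'E'
from h import *
d=cam('scene'); print(ray(d,265.1,177.3,.085),proj(d,[.635,.3205,.085]))
d=snap('scene'); im=d['image'][:,:,::-1]
cv2.imwrite('pics/f.png',cv2.resize(im[100:260,210:370],None,fx=3.7,fy=3.7,interpolation=cv2.INTER_CUBIC))
print(proj(d,[[.635,.189,.066],[.635,.189,.04]]))
E
python3 go.py .635,.3205,.072
```

```text
[0.63516632 0.31643529 0.085     ] [[263.55137316 176.51809449]]
[[315.20212157 214.17523739]
 [315.45694397 226.42838552]]
t 6.25 pos [0.634  0.3194 0.1506] psi -18.6 w 0.0698 grip 0.0 F [-0.6 -1.   1.2] j6 0.51
.635,.3205,.072 -> [ 0.07 -0.14  7.86] turn 0
```

View pics/f.png

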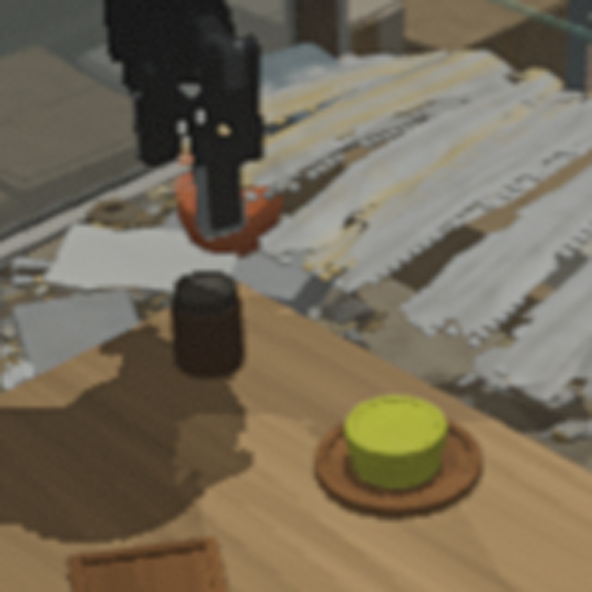

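Wide pot stands upright in the large dock (lid at about (317,215), within 3 mm); the gripper is over the jar. Now down on the jar.

Request:
jog_arm:
  plan: "0.1 0 3 0 7; 0.1 0 5.5 0 7; 0.1 0 7.2 0 7; 0.1 0 7.2 0 7; 0.1 0 7.2 0 3; 0.1 0 7.2 0 3; 0.1 0 7.2 0 3; 0.1 0 7.2 0 3"

```text
t: 7.25
position: [0.6362, 0.3205, 0.081]
ee_rot: [[0.948, -0.319, 0.002], [-0.319, -0.948, 0.001], [0.002, -0.002, -1.0]]
wrist_force: [-0.2, -0.6, 6.8]
width: 0.0324
grip_force: 60.1
```

```bash
python3 go.py .635,.3205,.17 .649,-.077,.17
```

```text
t 7.25 pos [0.6362 0.3205 0.081 ] psi -18.6 w 0.0324 grip 60.1 F [-0.2 -0.6  6.8] j6 0.51
.635,.3205,.17 -> [-0.09  0.02 -8.9 ] turn 0
.649,-.077,.17 -> [13.9  37.25 -8.95] turn 0
```

Request:
jog_arm:
  plan: "0 0 -4 0 3; 0 0 -8 0 3; 1.5 4 -9 0 3; 3.5 9.5 -9 0 3; 5.6 15 -9 0 3; 7.7 20.5 -9 0 3; 9.7 26 -9 0 3; 11.6 31 -9 0 3"

```text
t: 8.25
position: [0.646, -0.0127, 0.1696]
ee_rot: [[0.948, -0.319, 0.0], [-0.319, -0.948, 0.0], [0.0, -0.0, -1.0]]
wrist_force: [0.5, 0.8, -0.9]
width: 0.0323
grip_force: 59.7
```

Request:
jog_arm:
  plan: "1.2 3.2 0 0 3; 2.3 6.3 0 0 3; 2.3 6.3 2 0 3; 2.3 6.3 5 0 3; 2.3 6.3 6 0 3; 2.3 6.3 6 0 3; 2.3 6.3 6 0 3; 2.3 6.3 6 0 3"

```text
t: 9.25
position: [0.6487, -0.0777, 0.1104]
ee_rot: [[0.948, -0.319, 0.002], [-0.319, -0.948, 0.0], [0.002, -0.001, -1.0]]
wrist_force: [-0.1, 0.4, 0.2]
width: 0.0326
grip_force: 59.7
```

```bash
python3 - <<'E'
from h import *
d=snap('scene'); im=d['image'][:,:,::-1]
p=np.array(robot.observe()['position'])
print(proj(d,[[p[0],p[1],p[2]-.041],[p[0],p[1],p[2]+.004],[.649,-.077,.046]]))
cv2.imwrite('pics/g.png',cv2.convertScaleAbs(cv2.resize(im[210:330,370:510],None,fx=4.5,fy=4.5,interpolation=cv2.INTER_CUBIC),alpha=1.6))
E
python3 go.py .649,-.077,.085
```

```text
[[451.95831311 282.11280501]
 [456.13381993 258.33064628]
 [449.67705284 293.40369232]]
t 9.30 pos [ 0.6485 -0.0777  0.1103] psi -18.6 w 0.0325 grip 59.7 F [-0.4  0.1  0.2] j6 1.07
.649,-.077,.085 -> [ 0.02 -0.08  2.53] turn 0
```

View pics/g.png

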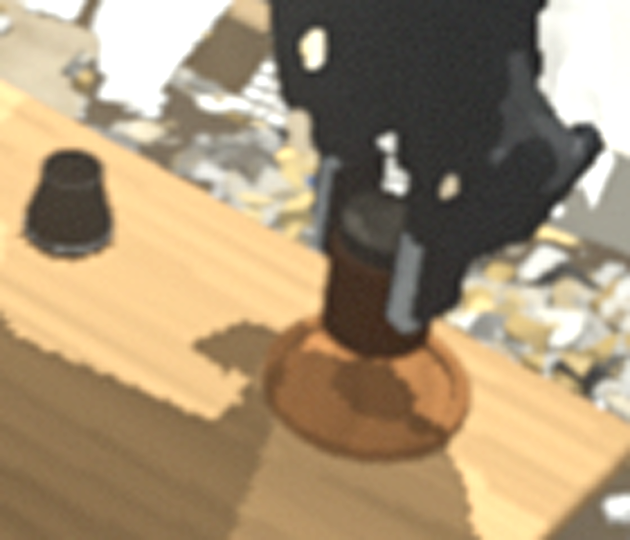

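The jar hangs upright above the middle dock (lid (375,222), dock (366,385) in the crop). I'll set it down and release.

Request:
jog_arm:
  plan: "0 0 1.2 0 3; 0 0 2 0 3; 0 0 2.4 0 3; 0 0 2.6 0 3; 0 0 2.6 0 3; 0 0 2.6 0 6; 0 0 2.6 0 6; 0 0 2.6 0 6"

```text
t: 10.3
position: [0.648, -0.078, 0.0829]
ee_rot: [[0.948, -0.319, -0.0], [-0.319, -0.948, -0.0], [-0.0, 0.0, -1.0]]
wrist_force: [-0.9, 0.2, -0.8]
width: 0.0601
grip_force: 0.0
```

```bash
python3 go.py .649,-.077,.17 .4405,.057,.17 .4405,.057,.12
```

```text
t 10.30 pos [ 0.648  -0.078   0.0829] psi -18.6 w 0.0601 grip 0.0 F [-0.9  0.2 -0.8] j6 1.07
.649,-.077,.17 -> [ 0.06 -0.12 -8.71] turn 0
.4405,.057,.17 -> [-23.97  -6.17  -8.7 ] turn 0
.4405,.057,.12 -> [-23.97  -6.17  -3.7 ] turn 0
```

Request:
jog_arm:
  plan: "0 0 -4 0 6; 0 0 -8.5 0 6; -4 -1 -9 0 5; -9 -2.3 -9 0 4.5; -14 -3.6 -9 0 4.5; -19 -4.9 -8 0 4.5; -24 -6.2 -6 0 4.5; -24 -6.2 -5 0 4.5"

```text
t: 11.3
position: [0.4377, 0.0583, 0.1328]
ee_rot: [[0.949, -0.316, -0.001], [-0.316, -0.949, 0.0], [-0.001, -0.0, -1.0]]
wrist_force: [0.6, 0.5, 0.8]
width: 0.0446
grip_force: 0.0
```

```bash
python3 - <<'E'
from h import *
d=snap('scene'); im=d['image'][:,:,::-1]
p=np.array(robot.observe()['position']);print(p)
print(proj(d,[[.4405,.057,.056],p-[0,0,.022]]))
cv2.imwrite('pics/i.png',cv2.resize(im[220:380,230:480],None,fx=3.2,fy=3.2,interpolation=cv2.INTER_CUBIC))
E
python3 go.py .4405,.057,.068
```

```text
[0.43888264 0.057917   0.13211155]
[[283.89115038 316.99932757]
 [280.4628138  288.7117322 ]]
t 11.35 pos [0.4389 0.0579 0.1321] psi -18.5 w 0.0453 grip 0.0 F [ 1.1 -0.  -0.7] j6 0.67
.4405,.057,.068 -> [0.19 0.03 6.41] turn 0
```

View pics/i.png

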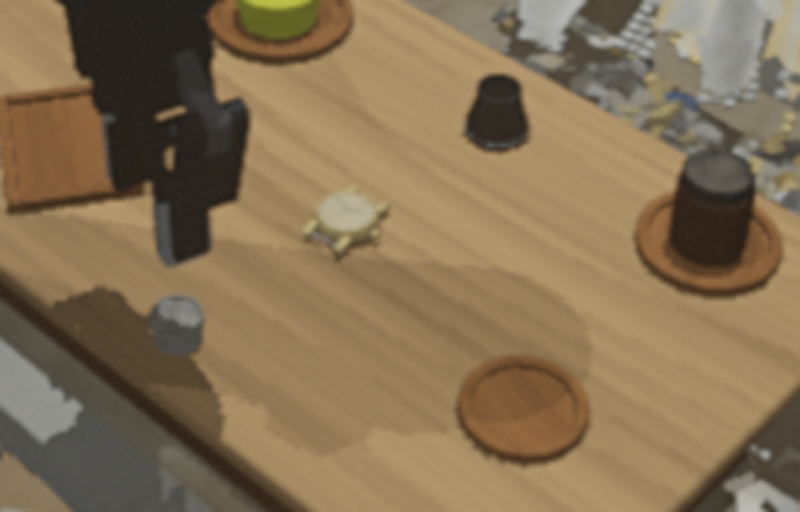

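The jar stands in the middle dock, loupe and watch are untouched, and the small pot's lid is at (180,310) in the crop, i.e. image (286,317), as predicted. Now gripping the small pot.

Request:
jog_arm:
  plan: "0.1 0 2.5 0 4.5; 0.1 0 5 0 4.5; 0.1 0 6.4 0 4.5; 0.1 0 6.4 0 4.5; 0.1 0 6.4 0 1.7; 0.1 0 6.4 0 1.7; 0.1 0 6.4 0 1.7; 0.1 0 6.4 0 1.7"

```text
t: 12.35
position: [0.4421, 0.0573, 0.0702]
ee_rot: [[0.948, -0.319, 0.002], [-0.319, -0.948, 0.0], [0.001, -0.001, -1.0]]
wrist_force: [0.7, -2.0, 7.1]
width: 0.0194
grip_force: 59.1
```

```bash
python3 go.py .4405,.057,.13 .5115,-.0785,.13
```

```text
t 12.35 pos [0.4421 0.0573 0.0702] psi -18.6 w 0.0194 grip 59.1 F [ 0.7 -2.   7.1] j6 0.67
.4405,.057,.13 -> [-0.13  0.07 -5.98] turn 0
.5115,-.0785,.13 -> [10.91 10.65 -5.98] turn 0
```

Request:
jog_arm:
  plan: "0 0 -2.5 0 1.7; 0 0 -5 0 1.7; 3.5 3.4 -5.5 0 1.7; 7.2 7 -5.5 0 1.7; 10.9 10.6 -5 0 1.7; 10.9 10.6 -3.5 0 1.7; 10.9 10.6 -2.5 0 1.7; 10.9 10.6 -2.5 0 1.7"

```text
t: 13.35
position: [0.5098, -0.0775, 0.0935]
ee_rot: [[0.948, -0.318, -0.002], [-0.318, -0.948, -0.0], [-0.002, 0.001, -1.0]]
wrist_force: [-0.4, 0.3, 0.7]
width: 0.0196
grip_force: 58.9
```

```bash
python3 - <<'E'
from h import *
d=snap('scene'); im=d['image'][:,:,::-1]
cv2.imwrite('pics/j.png',cv2.convertScaleAbs(cv2.resize(im[280:380,340:460],None,fx=5,fy=5,interpolation=cv2.INTER_CUBIC),alpha=1.6))
E
python3 go.py .5115,-.0785,.074
```

```text
t 13.40 pos [ 0.5104 -0.0773  0.0942] psi -18.5 w 0.0194 grip 58.9 F [ 0.  -0.1  0.4] j6 1.02
.5115,-.0785,.074 -> [0.15 0.08 2.02] turn 0
```

View pics/j.png

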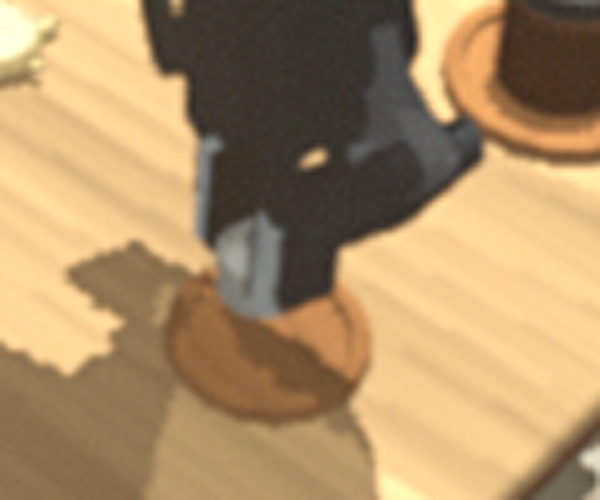

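The small pot is held between the pads above the small dock. Lowering and releasing.

Request:
jog_arm:
  plan: "0.1 0.1 1 0 1.7; 0.1 0.1 1.7 0 1.7; 0.1 0.1 2 0 1.7; 0.1 0.1 2.1 0 1.7; 0.1 0.1 2.1 0 1.7; 0.1 0.1 2.1 0 4; 0.1 0.1 2.1 0 4; 0.1 0.1 2.1 0 4"

```text
t: 14.4
position: [0.5114, -0.0794, 0.0732]
ee_rot: [[0.948, -0.319, -0.0], [-0.319, -0.948, -0.0], [-0.0, 0.0, -1.0]]
wrist_force: [0.5, -0.4, 0.7]
width: 0.0399
grip_force: 0.0
```

```bash
python3 go.py .5115,-.0785,.16 .4575,.317,.16,-92.3
```

```text
t 14.40 pos [ 0.5114 -0.0794  0.0732] psi -18.6 w 0.0399 grip 0.0 F [ 0.5 -0.4  0.7] j6 1.02
.5115,-.0785,.16 -> [-0.02 -0.09 -8.68] turn 0
.4575,.317,.16,-92.3 -> [-17.76 -35.85  -8.68] turn 73.7
```

Request:
jog_arm:
  plan: "0 0 -4 0 5; 0 0 -8.5 0 6; -2.5 -5 -9 10 6; -5 -10 -9 20 6; -7.5 -15 -9 30 6; -10 -20 -9 40 6; -12.5 -25 -9 50 6; -15 -30 -9 60 6"

```text
t: 15.4
position: [0.4651, 0.2517, 0.1634]
ee_rot: [[0.227, -0.974, 0.0], [-0.974, -0.227, 0.0], [-0.0, -0.0, -1.0]]
wrist_force: [1.2, 0.6, 0.1]
width: 0.0599
grip_force: 0.0
```

```bash
python3 go.py .4575,.317,.13,-92.3
```

```text
t 15.40 pos [0.4651 0.2517 0.1634] psi -76.9 w 0.0599 grip 0.0 F [1.2 0.6 0.1] j6 -0.64
.4575,.317,.13,-92.3 -> [-6.54 -0.74  3.34] turn 15.4
```

Request:
jog_arm:
  plan: "-2.5 -0.3 0 7 6; -5 -0.6 1.5 13.7 6; -6.4 -0.7 3.3 13.7 6; -6.4 -0.7 3.3 13.7 6; -6.4 -0.7 3.3 13.7 6; -6.4 -0.7 3.3 13.7 6; -6.4 -0.7 3.3 13.7 6; -6.4 -0.7 3.3 13.7 6"

```text
t: 16.4
position: [0.4577, 0.3136, 0.1307]
ee_rot: [[-0.004, -1.0, 0.0], [-1.0, 0.004, 0.001], [-0.001, -0.0, -1.0]]
wrist_force: [-0.9, -0.1, -1.2]
width: 0.0597
grip_force: 0.0
```

```bash
python3 - <<'E'
from h import *
d=snap('scene'); im=d['image'][:,:,::-1]
cv2.imwrite('pics/k.png',cv2.convertScaleAbs(cv2.resize(im[160:300,130:310],None,fx=4,fy=4,interpolation=cv2.INTER_CUBIC),alpha=1.5))
print(proj(d,[.4575,.317,.062]))
E
python3 go.py .4575,.317,.071,-92.3
```

```text
[[185.03232669 230.34941167]]
t 16.45 pos [0.4576 0.3136 0.1306] psi -90.2 w 0.0602 grip 0.0 F [ 0.4 -0.8  0.6] j6 -0.96
.4575,.317,.071,-92.3 -> [-0.34  0.02  5.96] turn 2.1
```

View pics/k.png

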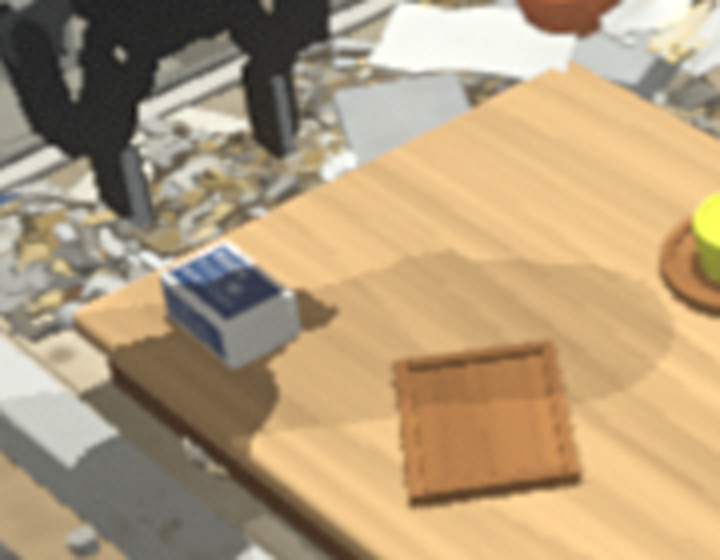

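The carton's top is centred at (231,285) in the crop, i.e. image (188,231) against a predicted (185,230), the usual offset. The fingers straddle it, so I'll grip it.

Request:
jog_arm:
  plan: "-0.3 0 2.5 2.1 6; -0.3 0 5 2.1 6; -0.3 0 6.1 2.1 6; -0.3 0 6.1 2.1 6; -0.3 0 6.1 2.1 2.8; -0.3 0 6.1 2.1 2.8; -0.3 0 6.1 2.1 2.8; -0.3 0 6.1 2.1 2.8"

```text
t: 17.45
position: [0.4581, 0.3174, 0.0706]
ee_rot: [[-0.04, -0.999, 0.002], [-0.999, 0.04, 0.002], [-0.002, -0.001, -1.0]]
wrist_force: [-0.9, -0.5, 5.7]
width: 0.0329
grip_force: 60.6
```

```bash
python3 go.py .4575,.317,.13,-92.3 .488,.189,.13,-123.9
```

```text
t 17.45 pos [0.4581 0.3174 0.0706] psi -92.3 w 0.0329 grip 60.6 F [-0.9 -0.5  5.7] j6 -1.00
.4575,.317,.13,-92.3 -> [ 0.03  0.05 -5.94] turn -0.0
.488,.189,.13,-123.9 -> [12.7  -3.51 -5.96] turn 31.6
```

Request:
jog_arm:
  plan: "0 0 -2.5 0 2.8; 0 0 -5 0 2.8; 4 -1 -5.5 8 2.8; 8 -2.2 -5.5 18 2.8; 12.7 -3.5 -5.5 27 2.8; 12.7 -3.5 -4.5 31.6 2.8; 12.7 -3.5 -3 31.6 2.8; 12.7 -3.5 -3 31.6 2.8"

```text
t: 18.45
position: [0.4865, 0.1882, 0.0981]
ee_rot: [[-0.557, -0.831, -0.002], [-0.831, 0.557, -0.001], [0.002, 0.001, -1.0]]
wrist_force: [-0.5, 0.0, -0.7]
width: 0.0329
grip_force: 59.9
```

```bash
python3 - <<'E'
from h import *
d=snap('scene'); im=d['image'][:,:,::-1]
cv2.imwrite('pics/l.png',cv2.convertScaleAbs(cv2.resize(im[190:310,190:320],None,fx=4.5,fy=4.5,interpolation=cv2.INTER_CUBIC),alpha=1.6))
E
python3 go.py .488,.189,.0745,-123.9
```

```text
t 18.50 pos [0.4869 0.1886 0.0987] psi -123.8 w 0.0326 grip 59.9 F [ 0.3  0.1 -0.2] j6 -1.34
.488,.189,.0745,-123.9 -> [-0.1  -0.07  2.42] turn 0.1
```

View pics/l.png

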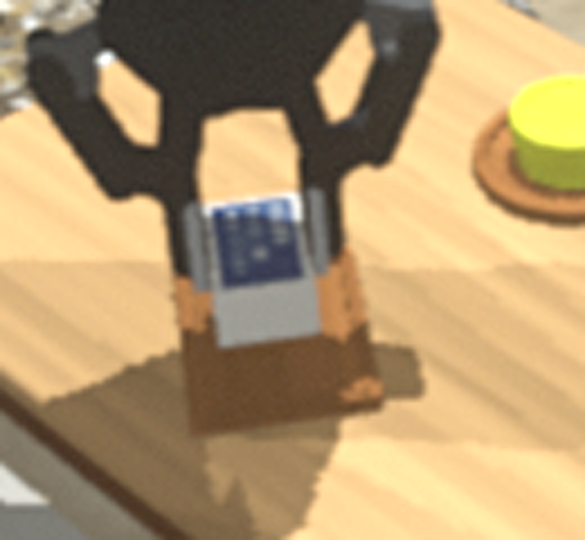

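The carton is held level and parallel with the oblong dock, above its centre. Setting it down, then lifting away.

Request:
jog_arm:
  plan: "0 0 1.2 0 2.8; 0 0 2 0 2.8; 0 0 2.4 0 2.8; 0 0 2.5 0 2.8; 0 0 2.5 0 2.8; 0 0 2.5 0 5; 0 0 2.5 0 5; 0 0 2.5 0 5"

```text
t: 19.5
position: [0.4874, 0.1885, 0.0742]
ee_rot: [[-0.558, -0.83, 0.0], [-0.83, 0.558, -0.0], [-0.0, -0.0, -1.0]]
wrist_force: [0.1, -0.0, -0.6]
width: 0.05
grip_force: 0.0
```

Request:
jog_arm:
  plan: "0 0 -3 0 5; 0 0 -7 0 5; 0 0 -11 0 5; 0 0 -15 0 5; -4 4 -17 0 5; -8 8 -17 0 5; -8 8 -17 0 5; -8 8 -17 0 5"

```text
t: 20.5
position: [0.4653, 0.2994, 0.2439]
ee_rot: [[-0.558, -0.83, -0.001], [-0.83, 0.558, -0.001], [0.001, 0.0, -1.0]]
wrist_force: [0.2, -0.4, 0.4]
width: 0.0504
grip_force: 0.0
```

```bash
python3 go.py; python3 - <<'E'
from h import *
d=snap('scene'); snap('top'); im=d['image'][:,:,::-1]
cv2.imwrite('pics/m.png',cv2.resize(im[170:400,200:510],None,fx=2.5,fy=2.5,interpolation=cv2.INTER_CUBIC))
print(proj(d,[[.635,.189,.066],[.649,-.077,.089],[.5115,-.0785,.06],[.488,.189,.066],[.5426,.0521,.05]]))
E
```

```text
t 20.50 pos [0.4653 0.2994 0.2439] psi -123.9 w 0.0504 grip 0.0 F [ 0.2 -0.4  0.4] j6 -1.52
[[315.20212157 214.17523739]
 [453.52163979 271.49720113]
 [392.55784368 338.10678486]
 [248.55039381 253.99165372]
 [336.68364231 285.76395027]]
```

View pics/m.png

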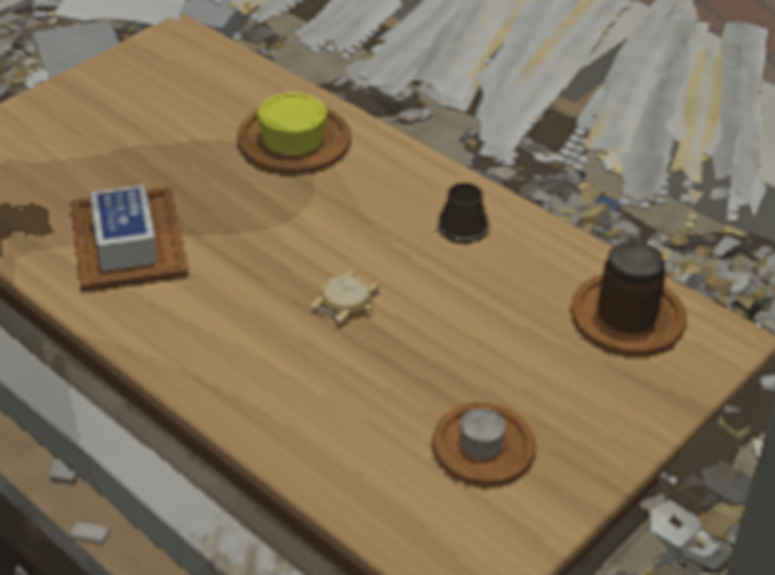

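All four containers stand upright and centred: wide pot (292,112), carton (124,213), jar (636,262), small pot (483,424) in the crop. The watch and loupe have not moved.

```bash
python3 -c "
from workcell import robot
print(robot.sign_off())"
```

```text
the job is handed in; nothing more can be done
None
```

I handed the job in at about 20.6 s of the 99 s limit: in the last picture all four containers stand upright, released and near-centred in their own docks, and the loupe and watch head have not moved; the judge gave no verdict.

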